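Stack the check weights on the balance

ROBOT

A 6-joint arm with a two-finger parallel gripper is mounted at the origin on the work surface. World frame = base frame: x ahead of the robot, y to its left, z up, the work surface at z = 0. Lengths are in m, angles in rad, forces in N, time in s.
With the tool pointing down it reaches from about 0.4 to 0.825 m from the base axis. Payload 7 kg.
Tool frame: the origin (TCP) lies at the very end of the fingers, on their centre line; the grasp point (between the pads) lies 19 mm behind it (arm.grasp_offset is the distance from the TCP to the grasp point, in m); z points along the fingers, y is the line along which they close (so a half turn about z gives the same grasp; the last joint's range is limited). The gripper opens to 88 mm and grips with 3 to 60 N. Pads are 19 mm wide; open, the fingers measure 130 mm over their backs; the gripper's body (78 mm by 193 mm) begins 47 mm behind the grasp point.
Start: joints at [1.566, 0.359, 0.012, 0, -1.224, -0.288], TCP at [0.195, 0.646, 0.227] pointing down, gripper open.
Joint ranges: [-3.07, 3.07], [-1.43, 2.12], [-1.02, 1.25], [-3.03, 1.67], [-3.05, -0], [-3.03, 3.03]. Speed limits (rad/s): [2.39, 2.39, 3.01, 3.14, 3.14, 3.14].

INTERFACE

Orientations are given as [roll, pitch, yaw] about the fixed x, y, z axes, in that order (R = Rz(yaw) Ry(pitch) Rx(roll)).
In Python, from station import get_state, cams, arm, nets gives the robot as it stands.
- The arm moves only by the shell command python3 -m creep 'ROWS' [FORCE]. ROWS is a JSON object of lists of equal length, an entry for each row: "translation": the shift along the world's x, y, z in mm, a list of three; "spin": the turn about the world's z in rad; "gripper": the opening, from 0 (shut) to 1 (fully open). In form: {"translation": [[dx, dy, dz], ...], "spin": [spin, ...], "gripper": [gripper, ...]}. A call has 1 to 8 rows; each row shifts and turns the commanded pose from where the row before left it; what a row does not reach is not made up. A row lasts 1/10 s, in which the tool goes at most 50 mm and 8.59 degrees, less where a joint would pass 70% of its speed; a pose out of reach is approached as far as the arm can. A call is refused whole if a number of a shift passes 50 or a number of a turn 0.15, either way. A call with a gripper value outside its range is refused whole. The fingers move at their own pace and stop on an object; FORCE is the grip in N (left out, the last holds). Time passes only in rows, so rows that do not move let the fingers close. It gives the time, the measured TCP pose, the force, the opening and the grip force at its end, in the units of the state.
- get_state(): the state, without advancing time (a new reading comes with each control period).
- cams.grab_frame(name): name is "scene" or "top" or "wrist"; returns a dict with "img" (480x640x3 uint8, red, green, blue), "mtx" (3x3 intrinsics, pixels), "D" ([k1, k2, p1, p2, k3] as OpenCV has them; the pictures are not rectified), "R" (3x3) and "t" (3): a world point X has camera coordinates R X + t. Camera axes: x right, y down, z forward; pixel columns grow to the right and rows downward; lengths in m; the calibration is good to about 2 mm. A picture is of the moment at which its call begins. There is no depth.
- arm.job_done(): hands the job in; it is judged then, once.
Trained networks look in the newest picture that a camera, given by its name, has taken for a name from the list of things; names that differ only in an ending like _2 or _b are one class to them, and where a whole thing is asked for, a point or a joint stands for the part that bears it (a point fixed in the world has none). Each returns a list of dicts, best first, with "confidence" (0 to 1); they miss things now and then, are a little off and sometimes report something else, mostly with a low value. They report only what shows in the picture. A call takes as long as a camera call. They do not tell look-alikes from the thing itself.
- nets.search_frame(camera, label): "centre" ([x, y, z] in m, in world coordinates, good to about 4 mm: the middle of the surface that is visible of it).
- nets.pinpoint(camera, label): "centre" ([x, y, z] in m, in world coordinates, good to about 4 mm: a listed point, or the origin of a listed thing).
The state is a dict: "t": time; "q": joint angles; "qd": joint speeds; "joint_efforts": joint torques, N m; "eef_pos": TCP position; "ee_rot": TCP orientation; "force": force on the tool from outside, world axes, zero at the start; "moment": the same for the moment, N m; "width": finger opening in m; "gripper_force": force on a finger pad.
Only numpy, scipy, OpenCV 4.12 (cv2) and the standard library are available. Lean on these libraries where they do the work, as an engineer would, in place of code of your own. Each camera call takes 0.05 s, during which the arm holds its last target. There are 200 camera calls.

TASK

Check the bench balance: stack the three stepped steel weights on its round pan, the widest first, then the middle one, then the narrowest on top, each upright, well centred over the middle of the pan and set down gently, not dropped. Once the stack stands, press the round button on the front of the balance fully in and let it come back out; do not press it before. Leave the glassware and dishes where they are.

Things in the scene. Friction and masses are not known exactly. Their poses are not given: they have to be found in the camera images.
- weight_wide: Widest of three steel check weights: flat round foot 100 mm across and 8 mm thick, carrying a concentric round hub 50 mm across and 20 mm tall with a flat top; 28 mm high in all, flat underside, about 0.78 kg. Origin: centre of the underside; z up. Starts standing upright somewhere on the bench beside the balance, left or right.
- weight_middle: Middle steel check weight: flat round foot 80 mm across and 8 mm thick, carrying a concentric round hub 42 mm across and 20 mm tall with a flat top; 28 mm high in all, flat underside, about 0.52 kg. Origin: centre of the underside; z up. Starts standing upright somewhere on the bench beside the balance, left or right.
- weight_narrow: Narrowest steel check weight: flat round foot 64 mm across and 8 mm thick, carrying a concentric round hub 34 mm across and 20 mm tall with a flat top; 28 mm high in all, flat underside, about 0.33 kg. Origin: centre of the underside; z up. Starts standing upright somewhere on the bench beside the balance, left or right.
- pan (a point): Centre of the top face of the balance's round aluminium pan, 124 mm across, 78 mm above the bench, rigid. The balance (200 mm wide, 290 mm deep, fixed) has its front towards the robot; the point's x axis points from front to back of the balance, z up. The housing under the pan is 60 mm high, the low front panel 40 mm.
- cal_top (a point): Centre of the top of the balance's only button, white, round, 34 mm across, standing on the low front panel beside the dark display (160 mm in front of the pan's centre and 50 mm to the right of it as seen from the robot). It is pressed straight down.
- cal (a joint): Travel of that button: 0 out, 0.006 m fully in; a spring pushes it back, about 5 N when fully in.
- reagent_bottle: Amber glass bottle, 64 mm across, 140 mm tall, a loose bystander on the bench. Origin: centre of the underside.
- beaker: Glass beaker, 68 mm across, 85 mm tall, a loose bystander on the bench. Origin: centre of the underside.
- dish: White ceramic bowl, 90 mm across, 35 mm tall, a loose bystander on the bench. Origin: centre of the underside.
- petri_dish: Closed clear petri dish, 94 mm across, 17 mm tall, a loose bystander on the bench. Origin: centre of the underside.
There are look-alikes about, which are no part of the job. What is shaped like the weight_narrow but turquoise is not meant. What is shaped like the weight_wide but orange is not meant.

How it is judged:
By the outcome, as a careful person would: the job done as asked, in the order asked, and still so for the second after the job is handed in, with the robot touching nothing.
It also fails if it takes over 72 s, if anything falls off the work surface, if the arm or the gripper's body presses on something with over 40 N, if the wrist force passes 120 N, or if a joint passes its speed limit or range.

## Working session

There is one attempt and no reset: what is moved stays moved. The work goes in short steps, Python scripts to look and compute and a shell command to move; the robot and the scene stay as the last step left them, time stands still between calls to the robot, and variables do not carry over. Pictures are saved under pics/ and viewed, at most 10 in all, crops included, and the job is handed in when it is done.

```bash
mkdir -p pics; python3 - <<'E'
from station import get_state,cams,nets
import cv2
for c in ("top","scene"):
    f=cams.grab_frame(c); cv2.imwrite(f"pics/{c}0.png",f["img"][:,:,::-1])
    for n in ["weight_wide","weight_middle","weight_narrow","pan","cal_top","reagent_bottle","beaker","dish","petri_dish"]:
        print(c,n,[([round(v,3) for v in d["centre"]],round(d["confidence"],2),cv2.projectPoints(__import__("numpy").array([d["centre"]]),cv2.Rodrigues(f["R"])[0],f["t"],f["mtx"],f["D"])[0].round().astype(int).ravel().tolist()) for d in nets.pinpoint(c,n)])
s=get_state();print(s["t"],s["eef_pos"],s["ee_rot"],s["force"],s["width"])
E
```

```text
top weight_wide [([0.786, 0.178, 0.005], 0.83, [262, 154]), ([0.606, 0.253, 0.002], 0.68, [233, 217])]
top weight_middle [([0.576, -0.278, -0.001], 0.57, [429, 230])]
top weight_narrow [([0.385, 0.19, 0.003], 0.88, [254, 299]), ([0.271, 0.336, -0.002], 0.76, [197, 342]), ([0.388, 0.303, -0.001], 0.65, [211, 297])]
top pan [([0.587, 0.036, 0.075], 0.89, [312, 218])]
top cal_top [([0.433, -0.033, 0.062], 0.49, [339, 278])]
top reagent_bottle [([0.434, -0.034, 0.061], 0.73, [339, 278]), ([0.668, -0.429, 0.006], 0.65, [484, 196]), ([0.319, -0.267, 0.006], 0.52, [428, 325])]
top beaker [([0.461, 0.472, -0.003], 0.84, [150, 270])]
top dish [([0.527, -0.455, 0.002], 0.7, [495, 248])]
top petri_dish [([0.318, -0.265, 0.0], 0.71, [427, 326])]
scene weight_wide [([0.607, 0.258, 0.001], 0.97, [391, 291]), ([0.79, 0.178, -0.001], 0.61, [360, 346])]
scene weight_middle [([0.574, -0.28, -0.003], 0.75, [212, 264])]
scene weight_narrow [([0.386, 0.299, 0.002], 0.67, [407, 229]), ([0.269, 0.331, 0.005], 0.63, [418, 200]), ([0.381, 0.189, 0.004], 0.6, [372, 225])]
scene pan [([0.588, 0.033, 0.077], 0.74, [315, 265])]
scene cal_top [([0.432, -0.038, 0.06], 0.49, [297, 221])]
scene reagent_bottle []
scene beaker [([0.465, 0.472, 0.001], 0.63, [463, 257])]
scene dish [([0.526, -0.463, -0.001], 0.62, [158, 245]), ([0.434, -0.036, 0.062], 0.52, [298, 221])]
scene petri_dish [([0.315, -0.265, 0.001], 0.95, [233, 195])]
1.0 [0.19481311 0.64623048 0.22656609] [ 3.14156853e+00  7.78950141e-06 -2.92768882e-01] [-0.25490334  0.53402976 -0.0258098 ] 0.0872117067014984
```

View pics/top0.png

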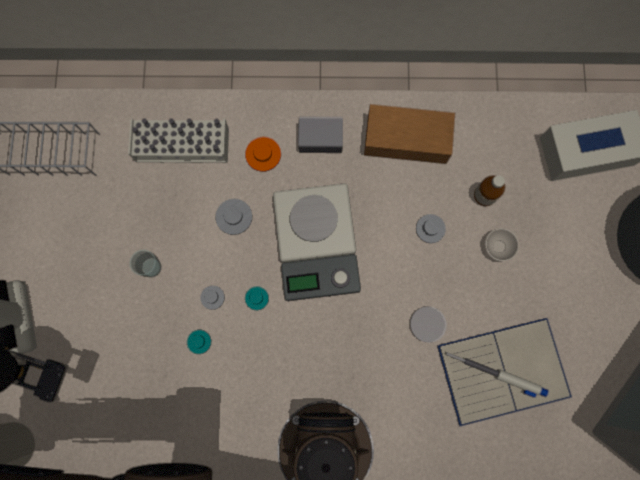

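View pics/scene0.png

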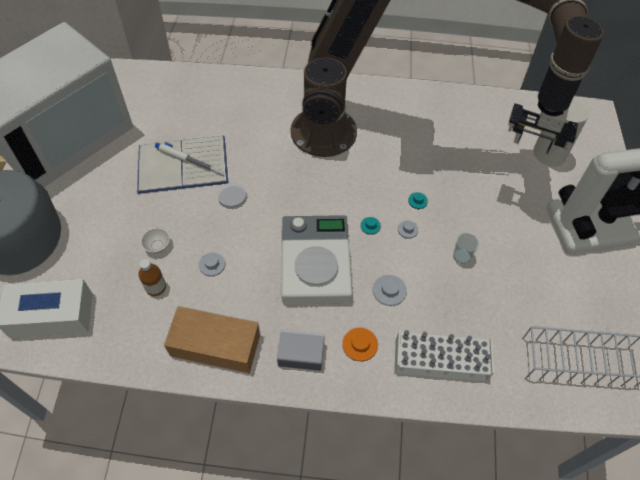

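Candidates in the top image:
- **Wide shape:** steel (233,217), orange (262,154). I choose the steel one.
- **Narrow shape:** steel (212,297), turquoise (254,299) and (197,342). I choose the steel one.
- **Middle:** (429,230). The petri dish at (427,326) could be taken for it, but it has no hub.

I'll check these choices in one close crop.

```bash
python3 - <<'E'
import cv2,numpy as np
im=cv2.imread("pics/top0.png")
c=lambda u,v:cv2.resize(im[v-38:v+38,u-38:u+38],(380,380)[:2],interpolation=cv2.INTER_CUBIC)
out=np.hstack([cv2.resize(c(u,v),(260,260)) for u,v in((233,217),(429,230),(220,305))])
cv2.imwrite("pics/crop1.png",out)
E
```

```text
(no output)
```

View pics/crop1.png

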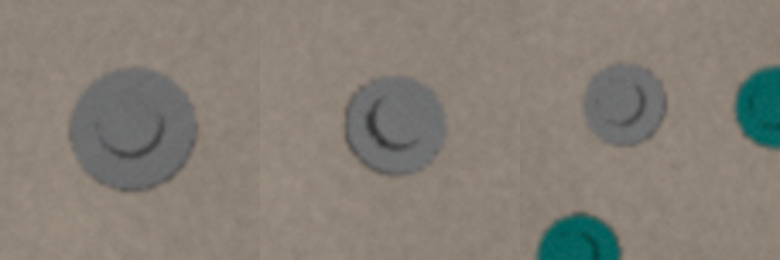

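```bash
python3 -m creep '{"translation":[[50,0,0],[50,-30,0],[50,-40,0],[50,-50,0],[50,-50,0],[50,-50,0],[40,-50,0],[40,-50,0]],"spin":[0,0,0,0,0,0,0,0],"gripper":[1,1,1,1,1,1,1,1]}' 40
python3 -m creep '{"translation":[[30,-50,0],[0,-20,0],[0,0,0],[0,0,0]],"spin":[0,0,0,0],"gripper":[1,1,1,1]}'
python3 - <<'E'
from station import *
s=get_state();print(s["q"],s["eef_pos"])
E
```

```text
t: 1.8
eef_pos: [0.4964, 0.4035, 0.2267]
ee_rot: [-3.141, -0.0, -0.293]
force: [1.1, 0.7, -0.8]
width: 0.0877
gripper_force: 0.0
t: 2.2
eef_pos: [0.521, 0.3421, 0.2269]
ee_rot: [-3.141, -0.0, -0.294]
force: [0.7, 0.0, -0.3]
width: 0.0875
gripper_force: 0.0
[ 8.93756220e-01  2.73911134e-01 -1.08483468e-01 -9.08632194e-05
 -1.18768333e+00  3.83488201e-01] [0.52104861 0.34214984 0.22692628]
```

The crop shows the three plain grey steel weights at (133,128), (395,125) and (625,105) of the crop, with turquoise look-alikes at its right edge, so the choice holds. I'll look with the wrist camera next.

```bash
python3 -m creep '{"translation":[[30,-30,0],[30,-30,0],[25,-27,0],[0,0,0],[0,0,0]],"spin":[0,0,0,0,0],"gripper":[1,1,1,1,1]}'
cat > h.py <<'E'
from station import *
import cv2,numpy as np
def look(cam,names,pic=None):
    f=cams.grab_frame(cam)
    if pic: cv2.imwrite("pics/"+pic,f["img"][:,:,::-1])
    for n in names: print(cam,n,[(np.round(d["centre"],4).tolist(),round(d["confidence"],2)) for d in nets.pinpoint(cam,n)])
    print(np.round(get_state()["eef_pos"],4)); return f
def circ(f,g,z,r,it=4):
    """refine centre of a disc of radius r at height z: radial edge search + least squares circle, all in the world plane"""
    im=cv2.GaussianBlur(f["img"],(3,3),0).astype(float); rv=cv2.Rodrigues(f["R"])[0]; c=np.array(g,float)
    a=np.linspace(0,2*np.pi,120,endpoint=False); d=np.c_[np.cos(a),np.sin(a)]
    for k in range(it):
        w=[.012,.008,.005,.004][k]; rr=np.arange(r-w,r+w,.0004)
        P=c+d[:,None]*rr[None,:,None]; P=np.concatenate([P,np.full(P.shape[:2]+(1,),z)],2)
        uv=cv2.projectPoints(P.reshape(-1,3),rv,f["t"],f["mtx"],f["D"])[0].reshape(len(a),-1,2).astype(np.float32)
        v=cv2.remap(im,uv[...,0],uv[...,1],cv2.INTER_LINEAR,borderMode=cv2.BORDER_REPLICATE)
        e=np.abs(v[:,5:]-v[:,:-5]).sum(2); ins=((uv>3)&(uv<[636,476])).all((1,2))
        j=e.argmax(1); ok=ins&(e.max(1)>12); q=c+d*(rr[j+2]+.0002)[:,None]; q=q[ok]
        from scipy.optimize import least_squares
        s=least_squares(lambda p:np.hypot(*(q-p[:2]).T)-p[2],[*c,r],loss="soft_l1",f_scale=.0007); c=s.x[:2]
    print("circ",np.round(s.x,4),ok.sum(),"mad",np.median(abs(s.fun)).round(5)); return c
E
python3 - <<'E'
from h import *
f=look("wrist",["weight_wide"],"w1.png"); circ(f,(.607,.256),.008,.05); circ(f,(.607,.256),.028,.025)
for cam in("top","scene"):
    f=cams.grab_frame(cam)
    for n,g,z,r in(("wide",(.607,.256),.008,.05),("mid",(.575,-.279),.008,.04),("nar",(.387,.301),.008,.032),("pan",(.5875,.0345),.078,.062),("btn",(.433,-.035),.06,.017)):
        print(cam,n,end=" ");circ(f,g,z,r)
E
```

```text
t: 2.7
eef_pos: [0.6061, 0.2559, 0.2261]
ee_rot: [3.141, 0.0, -0.293]
force: [0.3, -0.4, -0.3]
width: 0.0879
gripper_force: 0.0
wrist weight_wide [([0.7805, 0.1796, -0.005], 0.83), ([0.5997, 0.2576, 0.002], 0.76)]
[0.6054 0.2566 0.2264]
circ [0.6051 0.2527 0.0501] 120 mad 0.00028
circ [0.6054 0.2508 0.0254] 93 mad 0.00058
top wide circ [0.6066 0.2508 0.0507] 95 mad 0.00066
top mid circ [ 0.5776 -0.2796  0.0412] 120 mad 0.00049
top nar circ [0.3883 0.298  0.0319] 116 mad 0.0013
top pan circ [0.5871 0.0343 0.0632] 120 mad 0.00056
top btn circ [ 0.4367 -0.0371  0.016 ] 120 mad 0.00042
scene wide circ [0.6153 0.2539 0.0477] 105 mad 0.00077
scene mid circ [ 0.581  -0.279   0.0415] 120 mad 0.00061
scene nar circ [0.3935 0.293  0.0307] 96 mad 0.00176
scene pan circ [0.5921 0.0351 0.0643] 120 mad 0.00068
scene btn circ [ 0.4345 -0.037   0.0163] 120 mad 0.00047
```

View pics/w1.png

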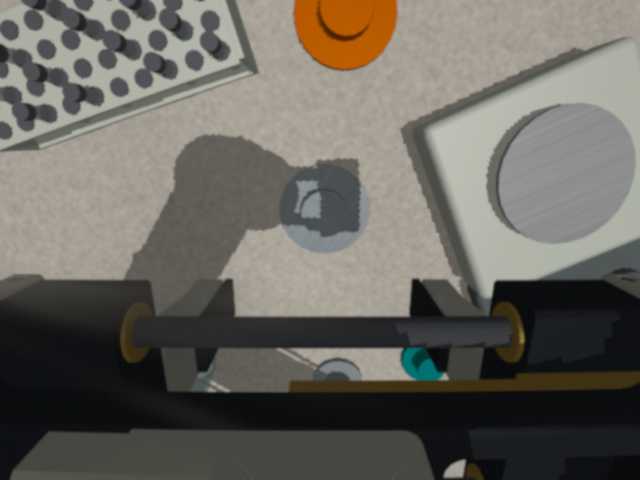

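The wrist view shows the wide steel weight at (325,207) between the fingers. The orange look-alike is at (345,15) and the pan at (567,172). I'll descend over the wide one.

```bash
python3 - <<'E'
from h import *
f=cams.grab_frame("wrist"); circ(f,(.5875,.0345),.078,.062)
E
python3 -m creep '{"translation":[[0,-4,-50],[0,0,-50],[0,0,-50],[0,0,-25],[0,0,-15],[0,0,-8],[0,0,0],[0,0,0]],"spin":[0,0,0,0,0,0,0,0],"gripper":[1,1,1,1,1,1,1,1]}'
```

```text
circ [0.5856 0.0342 0.0617] 107 mad 0.00024
t: 3.75
eef_pos: [0.6069, 0.2521, 0.0303]
ee_rot: [-3.14, -0.002, -0.292]
force: [0.4, -0.4, 0.5]
width: 0.0875
gripper_force: 0.0
```

```bash
python3 -m creep '{"translation":[[-1,0,-10],[0,0,-5],[0,0,-4],[0,0,0],[0,0,0]],"spin":[0,0,0,0,0],"gripper":[1,1,1,1,1]}'
python3 -m creep '{"translation":[[0,0,0],[0,0,0],[0,0,0],[0,0,0],[0,0,0],[0,0,0],[0,0,0],[0,0,0]],"spin":[0,0,0,0,0,0,0,0],"gripper":[0.5,0.3,0.3,0.3,0.3,0.3,0.3,0.3]}' 40
```

```text
t: 4.25
eef_pos: [0.6051, 0.2512, 0.0097]
ee_rot: [3.141, 0.0, -0.293]
force: [0.5, 0.6, 0.5]
width: 0.0878
gripper_force: 0.0
t: 5.05
eef_pos: [0.6053, 0.2517, 0.0098]
ee_rot: [-3.141, -0.001, -0.293]
force: [1.9, 2.4, -1.0]
width: 0.0489
gripper_force: 40.0
```

```bash
python3 -m creep '{"translation":[[0,0,10],[0,0,30],[0,0,50],[0,0,40],[0,-30,0],[-9,-40,0],[-10,-40,0],[0,-40,0]],"spin":[0,0,0,0,0,0,0,0],"gripper":[0.3,0.3,0.3,0.3,0.3,0.3,0.3,0.3]}'
python3 -m creep '{"translation":[[0,-40,0],[0,-20,0],[0,-8,0],[0,0,0],[0,0,0],[0,0,0]],"spin":[0,0,0,0,0,0],"gripper":[0.3,0.3,0.3,0.3,0.3,0.3]}'
python3 - <<'E'
from h import *
f=look("wrist",[],"w2.png"); circ(f,(.5865,.0345),.078,.062)
s=get_state();print(s["eef_pos"],s["force"],s["width"],s["gripper_force"])
E
```

```text
t: 5.85
eef_pos: [0.5828, 0.0991, 0.139]
ee_rot: [3.14, 0.004, -0.293]
force: [1.1, -0.4, -6.8]
width: 0.0493
gripper_force: 40.0
t: 6.45
eef_pos: [0.5858, 0.0341, 0.1395]
ee_rot: [3.141, 0.001, -0.292]
force: [-0.5, -0.5, -7.4]
width: 0.0494
gripper_force: 40.0
[0.5859 0.0342 0.1395]
circ [0.5875 0.0336 0.0612] 82 mad 0.00061
[0.58586965 0.03419518 0.13954677] [-0.38432902 -0.25799547 -6.74759912] 0.04942312594683945 39.998361468315125
```

View pics/w2.png

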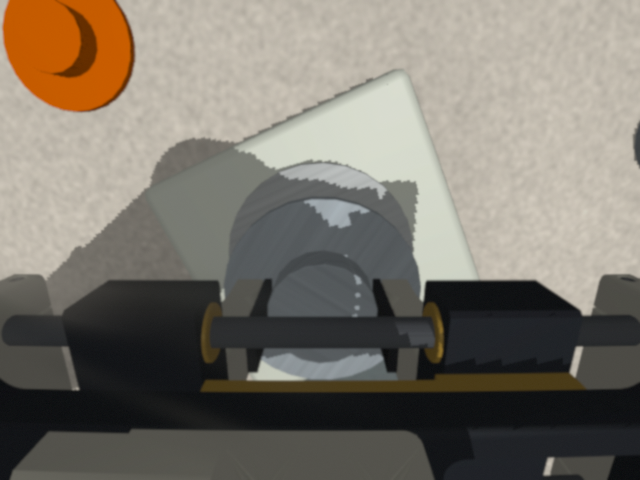

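The weight is held level, hub at (322,290), and its foot lies over the pan. I'll lower it gently.

```bash
python3 -m creep '{"translation":[[1,0,-20],[0,0,-15],[0,0,-8],[0,0,-4],[0,0,-2],[0,0,0],[0,0,0]],"spin":[0,0,0,0,0,0,0],"gripper":[0.3,0.3,0.3,0.3,0.3,0.3,0.3]}'
python3 -m creep '{"translation":[[0,0,-1],[0,0,0],[0,0,-1],[0,0,0]],"spin":[0,0,0,0],"gripper":[0.3,0.3,0.3,0.3]}'
```

```text
t: 7.2
eef_pos: [0.5875, 0.0335, 0.0914]
ee_rot: [-3.141, -0.001, -0.293]
force: [0.1, -0.8, -7.4]
width: 0.0493
gripper_force: 40.0
t: 7.6
eef_pos: [0.587, 0.0332, 0.0887]
ee_rot: [-3.142, 0.0, -0.293]
force: [-0.8, -0.1, -7.7]
width: 0.0491
gripper_force: 40.0
```

```bash
for i in 1; do python3 -m creep '{"translation":[[0,0,-0.5],[0,0,0]],"spin":[0,0],"gripper":[0.3,0.3]}' | grep -E "eef|force"
python3 -m creep '{"translation":[[0,0,-0.5],[0,0,0]],"spin":[0,0],"gripper":[0.3,0.3]}' | grep -E "eef|force"; done
```

```text
eef_pos: [0.587, 0.0332, 0.0882]
force: [-0.6, -0.4, -7.4]
gripper_force: 40.0
eef_pos: [0.587, 0.0333, 0.0878]
force: [-0.0, -0.5, -6.3]
gripper_force: 40.0
```

```bash
python3 -m creep '{"translation":[[0,0,-0.5],[0,0,0]],"spin":[0,0],"gripper":[0.3,0.3]}' | grep -E "eef|force"
python3 -m creep '{"translation":[[0,0,-0.3],[0,0,0]],"spin":[0,0],"gripper":[0.3,0.3]}' | grep -E "eef|force"
```

```text
eef_pos: [0.5871, 0.0333, 0.0878]
force: [-3.1, 0.1, 0.5]
gripper_force: 40.0
eef_pos: [0.5871, 0.0332, 0.0878]
force: [-5.1, 0.6, 5.0]
gripper_force: 40.0
```

```bash
python3 -m creep '{"translation":[[0,0,0.4],[0,0,0],[0,0,0],[0,0,0],[0,0,0],[0,0,0],[0,0,10],[0,0,20]],"spin":[0,0,0,0,0,0,0,0],"gripper":[0.7,1,1,1,1,1,1,1]}'
python3 -m creep '{"translation":[[0,0,50],[0,0,50],[0,-40,8],[0,-40,0],[0,-40,0],[0,-40,0],[0,-40,0],[0,-40,0]],"spin":[0,0,0,0,0,0,0,0],"gripper":[1,1,1,1,1,1,1,1]}'
python3 -m creep '{"translation":[[-5,-40,0],[-4,-30,0],[0,-2,0],[0,0,0],[0,0,0]],"spin":[0,0,0,0,0],"gripper":[1,1,1,1,1]}'
python3 - <<'E'
from h import *
f=look("wrist",["weight_middle"]); circ(f,(.577,-.279),.008,.04); circ(f,(.577,-.279),.028,.021)
f=cams.grab_frame("top"); circ(f,(.587,.034),.086,.05); circ(f,(.587,.034),.078,.062)
E
```

```text
t: 9.2
eef_pos: [0.5861, 0.0329, 0.1167]
ee_rot: [3.14, 0.002, -0.293]
force: [0.6, 0.2, -0.2]
width: 0.0878
gripper_force: 0.0
t: 10.0
eef_pos: [0.5869, -0.2084, 0.2264]
ee_rot: [-3.142, -0.001, -0.292]
force: [0.8, 0.4, -0.2]
width: 0.0875
gripper_force: 0.0
t: 10.5
eef_pos: [0.5781, -0.2782, 0.2257]
ee_rot: [-3.141, -0.0, -0.293]
force: [-0.3, -0.2, 0.2]
width: 0.0877
gripper_force: 0.0
wrist weight_middle [([0.5746, -0.2769, -0.0021], 0.68)]
[ 0.5783 -0.2777  0.2257]
circ [ 0.5762 -0.2805  0.0399] 120 mad 0.00027
circ [ 0.5757 -0.2806  0.0206] 95 mad 0.00027
circ [0.5879 0.0312 0.0521] 49 mad 0.00091
circ [0.5877 0.0348 0.0626] 120 mad 0.00099
```

```bash
python3 -m creep '{"translation":[[-2,-3,-50],[0,0,-50],[0,0,-50],[0,0,-25],[0,0,-15],[0,0,-8],[0,0,0],[0,0,0]],"spin":[0,0,0,0,0,0,0,0],"gripper":[1,1,1,1,1,1,1,1]}'
python3 -m creep '{"translation":[[0,0,-8],[0,0,-5],[0,0,-2],[0,0,-1],[0,0,0],[0,0,0]],"spin":[0,0,0,0,0,0],"gripper":[1,1,1,1,1,1]}'
```

```text
t: 11.45
eef_pos: [0.5769, -0.2815, 0.0285]
ee_rot: [3.142, -0.001, -0.292]
force: [-0.7, -0.2, 0.3]
width: 0.0875
gripper_force: 0.0
t: 12.05
eef_pos: [0.5761, -0.2818, 0.0116]
ee_rot: [3.142, -0.0, -0.293]
force: [0.1, -0.3, 0.1]
width: 0.0879
gripper_force: 0.0
```

```bash
python3 -m creep '{"translation":[[0,1,-1],[0,0,0],[0,0,0],[0,0,0],[0,0,0],[0,0,0],[0,0,0],[0,0,0]],"spin":[0,0,0,0,0,0,0,0],"gripper":[1,0.5,0.25,0.25,0.25,0.25,0.25,0.25]}' 40
python3 -m creep '{"translation":[[0,0,0],[0,0,0],[0,0,10],[0,0,30],[0,0,50],[0,0,50],[0,0,15],[5,30,0]],"spin":[0,0,0,0,0,0,0,0],"gripper":[0.25,0.25,0.25,0.25,0.25,0.25,0.25,0.25]}'
python3 -m creep '{"translation":[[6,40,0],[0,40,0],[0,40,0],[0,40,0],[0,40,0],[0,40,0],[0,30,0],[0,12,0]],"spin":[0,0,0,0,0,0,0,0],"gripper":[0.25,0.25,0.25,0.25,0.25,0.25,0.25,0.25]}'
python3 -m creep '{"translation":[[0,2,0],[0,0,0],[0,0,0]],"spin":[0,0,0],"gripper":[0.25,0.25,0.25]}'
```

```text
t: 12.85
eef_pos: [0.5761, -0.2806, 0.0105]
ee_rot: [-3.141, -0.0, -0.293]
force: [1.0, 0.6, 0.4]
width: 0.0413
gripper_force: 40.0
t: 13.65
eef_pos: [0.5819, -0.2531, 0.1696]
ee_rot: [3.141, -0.006, -0.295]
force: [0.6, 1.1, -6.5]
width: 0.0411
gripper_force: 40.0
t: 14.45
eef_pos: [0.5863, 0.0337, 0.1654]
ee_rot: [-3.141, 0.001, -0.291]
force: [-0.5, 0.4, -6.2]
width: 0.0407
gripper_force: 40.0
t: 14.75
eef_pos: [0.5867, 0.0323, 0.1653]
ee_rot: [3.141, 0.001, -0.294]
force: [0.1, -0.8, -5.9]
width: 0.0411
gripper_force: 40.0
```

```bash
python3 -m creep '{"translation":[[0,1,-20],[0,0,-14],[0,0,-7],[0,0,-4],[0,0,-2],[0,0,0],[0,0,0]],"spin":[0,0,0,0,0,0,0],"gripper":[0.25,0.25,0.25,0.25,0.25,0.25,0.25]}'
python3 -m creep '{"translation":[[0,0,-0.6],[0,0,0]],"spin":[0,0],"gripper":[0.25,0.25]}' | grep -E "eef|force"
```

```text
t: 15.45
eef_pos: [0.5874, 0.0343, 0.1191]
ee_rot: [-3.141, -0.001, -0.293]
force: [-0.2, -0.4, -4.8]
width: 0.0415
gripper_force: 40.0
eef_pos: [0.5871, 0.0344, 0.1182]
force: [0.4, -0.4, -4.0]
gripper_force: 40.0
```

```bash
python3 -m creep '{"translation":[[0,-1,-0.6],[0,0,0]],"spin":[0,0],"gripper":[0.25,0.25]}' | grep -E "eef|force"
python3 -m creep '{"translation":[[0,0,-0.5],[0,0,0]],"spin":[0,0],"gripper":[0.25,0.25]}' | grep -E "eef|force"
python3 -m creep '{"translation":[[0,0,-0.4],[0,0,0]],"spin":[0,0],"gripper":[0.25,0.25]}' | grep -E "eef|force"
```

```text
eef_pos: [0.587, 0.0332, 0.1172]
force: [-0.1, -0.1, -5.5]
gripper_force: 40.0
eef_pos: [0.587, 0.0333, 0.1167]
force: [0.2, -0.1, -5.8]
gripper_force: 40.0
eef_pos: [0.587, 0.0333, 0.1165]
force: [-0.5, 0.4, -3.6]
gripper_force: 40.0
```

```bash
python3 -m creep '{"translation":[[0,0,-0.4],[0,0,0]],"spin":[0,0],"gripper":[0.25,0.25]}' | grep -E "eef|force"
```

```text
eef_pos: [0.5871, 0.0333, 0.1164]
force: [-3.0, 0.5, 1.1]
gripper_force: 40.0
```

```bash
python3 -m creep '{"translation":[[0,0,0.3],[0,0,0],[0,0,0],[0,0,0],[0,0,0],[0,0,0],[0,0,10],[0,0,20]],"spin":[0,0,0,0,0,0,0,0],"gripper":[0.7,1,1,1,1,1,1,1]}'
python3 -m creep '{"translation":[[0,0,40],[0,0,40],[-25,35,0],[-25,35,0],[-25,35,0],[-25,35,0],[-25,35,0],[-25,35,0]],"spin":[0,0,0,0,0,0,0,0],"gripper":[1,1,1,1,1,1,1,1]}'
python3 -m creep '{"translation":[[-25,35,0],[-20,20,0],[-4,0,0],[0,0,0],[0,0,0]],"spin":[0,0,0,0,0],"gripper":[1,1,1,1,1]}'
python3 - <<'E'
from h import *
f=look("wrist",["weight_narrow"],"w3.png"); circ(f,(.388,.298),.008,.032); circ(f,(.388,.298),.028,.017)
f=cams.grab_frame("top"); circ(f,(.587,.034),.114,.04); circ(f,(.587,.034),.086,.05);circ(f,(.587,.034),.078,.062)
u,v=[int(x) for x in cv2.projectPoints(np.array([[.587,.034,.1]]),cv2.Rodrigues(f["R"])[0],f["t"],f["mtx"],f["D"])[0].ravel()]
a=f["img"][v-40:v+40,u-40:u+40,::-1]; g=cams.grab_frame("scene")
u,v=[int(x) for x in cv2.projectPoints(np.array([[.587,.034,.1]]),cv2.Rodrigues(g["R"])[0],g["t"],g["mtx"],g["D"])[0].ravel()]
b=g["img"][v-40:v+40,u-40:u+40,::-1]; w=cv2.imread("pics/w3.png")
cv2.imwrite("pics/m3.png",np.hstack([cv2.resize(a,(220,220)),cv2.resize(b,(220,220)),cv2.resize(w,(293,220))]))
E
```

```text
t: 17.25
eef_pos: [0.5861, 0.033, 0.1457]
ee_rot: [3.14, 0.002, -0.293]
force: [0.7, 0.5, 1.1]
width: 0.0872
gripper_force: 0.0
t: 18.05
eef_pos: [0.436, 0.2445, 0.2274]
ee_rot: [-3.14, -0.001, -0.293]
force: [0.2, 1.1, 0.6]
width: 0.0874
gripper_force: 0.0
t: 18.55
eef_pos: [0.3884, 0.2979, 0.2267]
ee_rot: [-3.141, -0.0, -0.293]
force: [-0.4, -0.2, 0.3]
width: 0.0874
gripper_force: 0.0
wrist weight_narrow [([0.2662, 0.3317, 0.0035], 0.72), ([0.3844, 0.3015, -0.0012], 0.62)]
[0.3886 0.2976 0.2264]
circ [0.3927 0.2889 0.0331] 91 mad 0.0015
circ [0.3829 0.289  0.0178] 92 mad 0.00098
circ [0.5969 0.0303 0.0424] 75 mad 0.00025
circ [0.5978 0.0268 0.0503] 104 mad 0.00112
circ [0.5871 0.0344 0.0632] 120 mad 0.00057
```

View pics/m3.png

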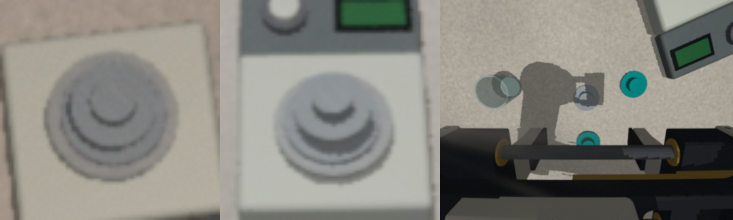

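Left and middle of the mosaic: the two weights are stacked on the pan. On the right, the steel narrow weight is at (587,96), half in shadow, with turquoise ones at (633,84) and (588,142). The shadows disturb the circle fits, so I'll overlay the expected circles.

```bash
python3 - <<'E'
from h import *
def draw(cam,cs,ctr,h,S):
    f=cams.grab_frame(cam); rv=cv2.Rodrigues(f["R"])[0]; pr=lambda P:cv2.projectPoints(np.array(P,float),rv,f["t"],f["mtx"],f["D"])[0].reshape(-1,2)
    u,v=pr([ctr])[0].astype(int); k=S/(2*h); im=np.ascontiguousarray(cv2.resize(f["img"][v-h:v+h,u-h:u+h,::-1],(S,S),interpolation=cv2.INTER_CUBIC))
    a=np.linspace(0,6.2832,100)
    for (x,y,z,r),col in cs:
        p=((pr(np.c_[x+r*np.cos(a),y+r*np.sin(a),a*0+z])-[u-h,v-h]+.5)*k).astype(int); cv2.polylines(im,[p],True,col)
    return cv2.convertScaleAbs(im,alpha=1.3)
x,y=.587,.0333
st=[((.587,.0345,.078,.062),(0,0,255)),((x,y,.086,.05),(0,255,0)),((x,y,.114,.04),(255,0,0)),((x,y,.134,.021),(0,255,255))]
n=[((.387,.299,.008,.032),(0,0,255)),((.387,.299,.028,.017),(0,255,0))]
cv2.imwrite("pics/ov.png",np.vstack([np.hstack([draw("top",st,(x,y,.1),30,300),draw("scene",st,(x,y,.1),35,300)]),np.hstack([draw("wrist",n,(.387,.299,0),40,300),draw("top",n,(.387,.299,0),20,300)])]))
E
```

```text
(no output)
```

View pics/ov.png

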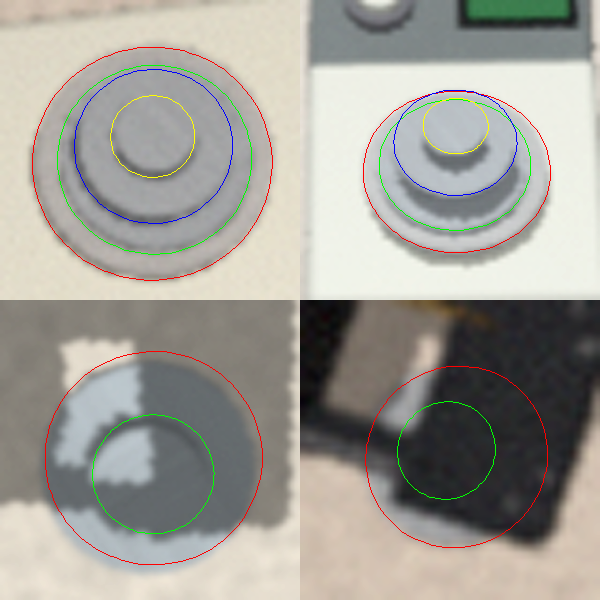

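The stack outlines match well. On the wrist view the narrow weight lies about 2 mm below the drawn circle, so its centre is about (0.3855, 0.3005).

```bash
python3 -m creep '{"translation":[[-3,3,-50],[0,0,-50],[0,0,-50],[0,0,-25],[0,0,-15],[0,0,-8],[0,0,0],[0,0,0]],"spin":[0,0,0,0,0,0,0,0],"gripper":[1,1,1,1,1,1,1,1]}'
python3 -m creep '{"translation":[[0,0,-8],[0,0,-5],[0,0,-2],[0,0,-1],[0,0,0],[0,0,0]],"spin":[0,0,0,0,0,0],"gripper":[1,1,1,1,1,1]}'
python3 - <<'E'
from h import *
f=look("wrist",["weight_narrow"],"w4.png"); circ(f,(.3855,.3005),.008,.032);circ(f,(.3855,.3005),.028,.017)
E
```

```text
t: 19.75
eef_pos: [0.3854, 0.3017, 0.0291]
ee_rot: [-3.141, -0.0, -0.293]
force: [0.9, 0.7, 0.6]
width: 0.0876
gripper_force: 0.0
t: 20.35
eef_pos: [0.3851, 0.3014, 0.0125]
ee_rot: [-3.141, -0.0, -0.293]
force: [-0.5, -0.2, -0.3]
width: 0.0876
gripper_force: 0.0
wrist weight_narrow [([0.3867, 0.3004, 0.002], 0.89), ([0.3821, 0.1888, -0.0053], 0.87)]
[0.3851 0.3014 0.0126]
circ [0.3847 0.3009 0.0325] 100 mad 0.0007
circ [0.3828 0.3014 0.018 ] 79 mad 0.00048
```

View pics/w4.png

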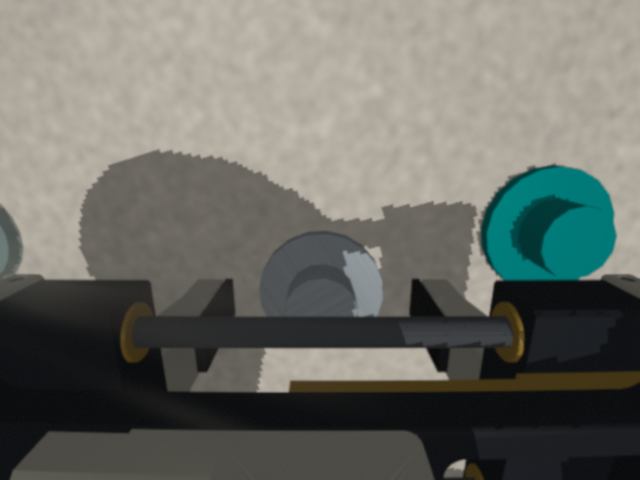

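The narrow weight sits at (321,290), midway between the fingers, with the turquoise one clear at (550,225). Gripping now.

```bash
python3 -m creep '{"translation":[[0,0,-2],[0,0,0],[0,0,0],[0,0,0],[0,0,0],[0,0,0],[0,0,0],[0,0,0]],"spin":[0,0,0,0,0,0,0,0],"gripper":[1,0.5,0.2,0.2,0.2,0.2,0.2,0.2]}' 40
python3 -m creep '{"translation":[[0,0,0],[0,0,0],[0,0,10],[0,0,30],[0,0,50],[0,0,50],[0,0,45],[2,-8,0]],"spin":[0,0,0,0,0,0,0,0],"gripper":[0.2,0.2,0.2,0.2,0.2,0.2,0.2,0.2]}'
python3 -m creep '{"translation":[[30,-40,0],[30,-40,0],[30,-40,0],[30,-40,0],[30,-40,0],[30,-40,0],[16,-15,0],[4,-5,0]],"spin":[0,0,0,0,0,0,0,0],"gripper":[0.2,0.2,0.2,0.2,0.2,0.2,0.2,0.2]}'
python3 -m creep '{"translation":[[0,0,0],[0,0,0],[0,0,0]],"spin":[0,0,0],"gripper":[0.2,0.2,0.2]}'
```

```text
t: 21.25
eef_pos: [0.385, 0.3013, 0.0104]
ee_rot: [-3.142, -0.0, -0.293]
force: [0.6, -0.5, -0.1]
width: 0.037
gripper_force: 0.0
t: 22.05
eef_pos: [0.3893, 0.2962, 0.2025]
ee_rot: [-3.131, -0.004, -0.291]
force: [1.7, 0.1, -3.3]
width: 0.0328
gripper_force: 40.0
t: 22.85
eef_pos: [0.5874, 0.0307, 0.1941]
ee_rot: [3.14, 0.002, -0.296]
force: [-0.1, -0.6, -3.7]
width: 0.0326
gripper_force: 40.0
t: 23.15
eef_pos: [0.5862, 0.0342, 0.1955]
ee_rot: [-3.141, 0.0, -0.292]
force: [0.2, -0.4, -3.0]
width: 0.0333
gripper_force: 40.0
```

```bash
python3 -m creep '{"translation":[[1,-1,-20],[0,0,-15],[0,0,-8],[0,0,-4],[0,0,-2],[0,0,0],[0,0,0]],"spin":[0,0,0,0,0,0,0],"gripper":[0.2,0.2,0.2,0.2,0.2,0.2,0.2]}'
python3 -m creep '{"translation":[[0,0,-0.5],[0,0,0]],"spin":[0,0],"gripper":[0.2,0.2]}' | grep -E "eef|force"
```

```text
t: 23.85
eef_pos: [0.5884, 0.0324, 0.1471]
ee_rot: [-3.141, -0.001, -0.293]
force: [0.7, 0.1, -2.6]
width: 0.0332
gripper_force: 40.0
eef_pos: [0.5882, 0.0323, 0.1462]
force: [0.0, 0.2, -3.3]
gripper_force: 40.0
```

```bash
python3 -m creep '{"translation":[[-1,1,-0.6],[0,0,0]],"spin":[0,0],"gripper":[0.2,0.2]}' | grep -E "eef|force"
python3 -m creep '{"translation":[[0,0,-0.5],[0,0,0]],"spin":[0,0],"gripper":[0.2,0.2]}' | grep -E "eef|force"
python3 -m creep '{"translation":[[0,0,-0.4],[0,0,0]],"spin":[0,0],"gripper":[0.2,0.2]}' | grep -E "eef|force"
```

```text
eef_pos: [0.5869, 0.0333, 0.1453]
force: [-0.5, -0.1, -4.2]
gripper_force: 40.0
eef_pos: [0.587, 0.0333, 0.1448]
force: [-0.1, -0.1, -2.9]
gripper_force: 40.0
eef_pos: [0.5871, 0.0332, 0.1445]
force: [-0.4, -0.5, -2.6]
gripper_force: 40.0
```

```bash
python3 -m creep '{"translation":[[0,0,-0.4],[0,0,0]],"spin":[0,0],"gripper":[0.2,0.2]}' | grep -E "eef|force"
```

```text
eef_pos: [0.5871, 0.0333, 0.1445]
force: [-1.3, 0.4, 3.2]
gripper_force: 40.0
```

```bash
python3 -m creep '{"translation":[[0,0,0.3],[0,0,0],[0,0,0],[0,0,0],[0,0,0],[0,0,0],[0,0,10],[0,0,20]],"spin":[0,0,0,0,0,0,0,0],"gripper":[0.7,1,1,1,1,1,1,1]}'
python3 -m creep '{"translation":[[0,0,30],[0,0,25],[-30,-14,0],[-40,-20,0],[-40,-20,0],[-30,-12,0],[-12,-4,0],[0,0,0]],"spin":[0,0,0,0,0,0,0,0],"gripper":[1,1,1,1,0.5,0,0,0]}'
python3 -m creep '{"translation":[[0,0,0],[0,0,0],[0,0,0],[0,0,0]],"spin":[0,0,0,0],"gripper":[0,0,0,0]}'
python3 - <<'E'
from h import *
f=look("wrist",["cal_top","pan"],"w5.png")
for z in(.05,.055,.06): circ(f,(.435,-.037),z,.017)
f=look("top",["cal_top"],"t5.png");g=look("scene",["cal_top"],"s5.png")
st=[]
def draw(f,cs,ctr,h,S):
    rv=cv2.Rodrigues(f["R"])[0]; pr=lambda P:cv2.projectPoints(np.array(P,float),rv,f["t"],f["mtx"],f["D"])[0].reshape(-1,2)
    u,v=pr([ctr])[0].astype(int); k=S/(2*h); im=np.ascontiguousarray(cv2.resize(f["img"][v-h:v+h,u-h:u+h,::-1],(S,S),interpolation=cv2.INTER_CUBIC)); a=np.linspace(0,6.2832,100)
    for x,y,z,r in cs: cv2.polylines(im,[((pr(np.c_[x+r*np.cos(a),y+r*np.sin(a),a*0+z])-[u-h,v-h]+.5)*k).astype(int)],True,(0,0,255))
    return im
x,y=.587,.0333; cs=[(x,.0345,.078,.062),(x,y,.114,.04),(x,y,.142,.032),(x,y,.162,.017)]
cv2.imwrite("pics/m5.png",np.hstack([draw(f,cs,(x,y,.1),35,260),draw(g,cs,(x,y,.1),35,260),cv2.resize(cv2.imread("pics/w5.png")[:,:480],(260,260))]))
E
```

```text
t: 25.65
eef_pos: [0.5861, 0.033, 0.1737]
ee_rot: [3.14, 0.002, -0.293]
force: [0.7, 0.3, 0.6]
width: 0.0867
gripper_force: 0.0
t: 26.45
eef_pos: [0.4342, -0.0371, 0.2306]
ee_rot: [-3.14, -0.002, -0.293]
force: [0.9, 0.3, -0.4]
width: 0.0613
gripper_force: 0.0
t: 26.85
eef_pos: [0.4355, -0.0365, 0.2289]
ee_rot: [3.141, 0.001, -0.293]
force: [0.2, -0.6, 0.9]
width: 0.0291
gripper_force: 0.0
wrist cal_top [([0.4348, -0.0368, 0.0635], 0.86), ([0.3234, -0.2645, 0.0006], 0.2)]
wrist pan []
[ 0.4352 -0.0366  0.229 ]
circ [ 0.4313 -0.0351  0.0172] 120 mad 0.00036
circ [ 0.4324 -0.0354  0.0169] 120 mad 0.00026
circ [ 0.4336 -0.0358  0.0167] 120 mad 0.00025
top cal_top [([0.4343, -0.0353, 0.0607], 0.44)]
[ 0.4351 -0.0367  0.2292]
scene cal_top [([0.4319, -0.0314, 0.0634], 0.47)]
[ 0.435  -0.0367  0.2293]
```

View pics/m5.png

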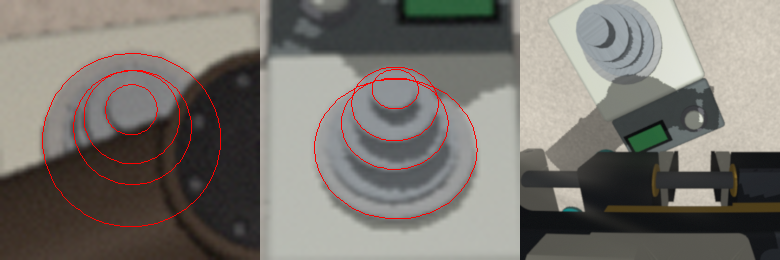

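The stack stands concentric: the drawn circles match in the top view (132,110) and the scene view (395,90). The button is white at (693,120), well clear of the stack. Moving down on the button.

```bash
python3 -m creep '{"translation":[[-1,1,-40],[0,0,-50],[0,0,-40],[0,0,-15],[0,0,-7],[0,0,0],[0,0,0]],"spin":[0,0,0,0,0,0,0],"gripper":[0,0,0,0,0,0,0]}' 20
python3 -m creep '{"translation":[[0,0,-4],[0,0,-3],[0,0,-2],[0,0,0],[0,0,0]],"spin":[0,0,0,0,0],"gripper":[0,0,0,0,0]}'
```

```text
t: 27.9
eef_pos: [0.4349, -0.0355, 0.0783]
ee_rot: [-3.141, -0.001, -0.293]
force: [-0.0, 0.1, -0.3]
width: 0.0006
gripper_force: 0.0
t: 28.4
eef_pos: [0.4341, -0.0357, 0.0684]
ee_rot: [3.142, -0.0, -0.293]
force: [1.3, -0.1, 0.5]
width: 0.0003
gripper_force: 0.0
```

```bash
python3 -m creep '{"translation":[[0,0,-3],[0,0,0],[0,0,0]],"spin":[0,0,0],"gripper":[0,0,0]}' | grep -E "eef|^force"
python3 -m creep '{"translation":[[0,0,-3],[0,0,0],[0,0,0]],"spin":[0,0,0],"gripper":[0,0,0]}' | grep -E "eef|^force"
python3 -m creep '{"translation":[[0,0,-2],[0,0,0],[0,0,0]],"spin":[0,0,0],"gripper":[0,0,0]}' | grep -E "eef|^force"
```

```text
eef_pos: [0.434, -0.0358, 0.0652]
force: [0.1, 0.4, -0.2]
eef_pos: [0.4342, -0.0357, 0.0624]
force: [-0.2, 0.4, 0.7]
eef_pos: [0.4342, -0.0357, 0.0604]
force: [0.3, 0.5, 2.6]
```

Contact at about 0.0615; pressing on in small steps until the hard stop.

```bash
python3 -m creep '{"translation":[[0,0,-2],[0,0,0],[0,0,0]],"spin":[0,0,0],"gripper":[0,0,0]}' | grep -E "eef|^force"
python3 -m creep '{"translation":[[0,0,-2],[0,0,0],[0,0,0]],"spin":[0,0,0],"gripper":[0,0,0]}' | grep -E "eef|^force"
python3 -m creep '{"translation":[[0,0,-0.7],[0,0,0],[0,0,0]],"spin":[0,0,0],"gripper":[0,0,0]}' | grep -E "eef|^force"
```

```text
eef_pos: [0.4342, -0.0357, 0.0584]
force: [-0.4, 0.2, 3.3]
eef_pos: [0.4342, -0.0357, 0.0563]
force: [0.5, 0.2, 5.2]
eef_pos: [0.4342, -0.0357, 0.0561]
force: [-2.3, 1.5, 12.3]
```

The hard stop is reached: 12 N with no further travel. Retreating.

```bash
python3 -m creep '{"translation":[[0,0,0],[0,0,3],[0,0,6],[0,0,20],[0,0,40],[0,0,40],[-10,-40,40],[-10,-40,0]],"spin":[0,0,0,0,0,0,0,0],"gripper":[0,0,0,0,0,0,0,0]}'
python3 -m creep '{"translation":[[0,-50,0],[0,-50,0],[0,-50,0],[0,-50,0],[0,0,0],[0,0,0],[0,0,0],[0,0,0]],"spin":[0,0,0,0,0,0,0,0],"gripper":[0,0,0,0,0,0,0,0]}'
python3 - <<'E'
from h import *
look("scene",["cal_top","weight_narrow","weight_middle","weight_wide"],"s6.png"); f=look("top",["cal_top","beaker","dish","petri_dish","reagent_bottle"]); circ(f,(.587,.033),.142,.032); circ(f,(.587,.033),.162,.017)
a=cv2.imread("pics/s6.png"); cv2.imwrite("pics/m6.png",np.hstack([cv2.resize(a[150:350,220:420],(400,400)),cv2.resize(np.ascontiguousarray(f["img"][150:350,220:420,::-1]),(400,400))]))
E
```

```text
t: 31.0
eef_pos: [0.4176, -0.1106, 0.2042]
ee_rot: [-3.139, -0.007, -0.289]
force: [0.9, -0.4, -0.8]
width: 0.0005
gripper_force: 0.0
t: 31.8
eef_pos: [0.4154, -0.3095, 0.1995]
ee_rot: [-3.141, 0.0, -0.291]
force: [0.3, 0.4, 0.6]
width: 0.0006
gripper_force: 0.0
scene cal_top [([0.4363, -0.0378, 0.0615], 0.4)]
scene weight_narrow [([0.5874, 0.0293, 0.1334], 0.94), ([0.3821, 0.1866, 0.0028], 0.77), ([0.2685, 0.332, 0.0006], 0.65)]
scene weight_middle [([0.5846, 0.0323, 0.1053], 0.54), ([0.4349, -0.0381, 0.0625], 0.2)]
scene weight_wide [([0.5838, 0.0351, 0.0798], 0.89), ([0.788, 0.1768, -0.0002], 0.62)]
[ 0.4157 -0.3098  0.1997]
top cal_top [([0.4326, -0.0343, 0.0634], 0.45)]
top beaker [([0.4636, 0.4727, -0.0035], 0.86)]
top dish []
top petri_dish [([0.3204, -0.2651, 0.001], 0.8)]
top reagent_bottle [([0.6684, -0.4315, 0.0036], 0.95)]
[ 0.4154 -0.3105  0.1995]
circ [0.5949 0.0273 0.0346] 70 mad 0.00035
circ [0.5886 0.032  0.0147] 61 mad 0.00043
```

View pics/m6.png

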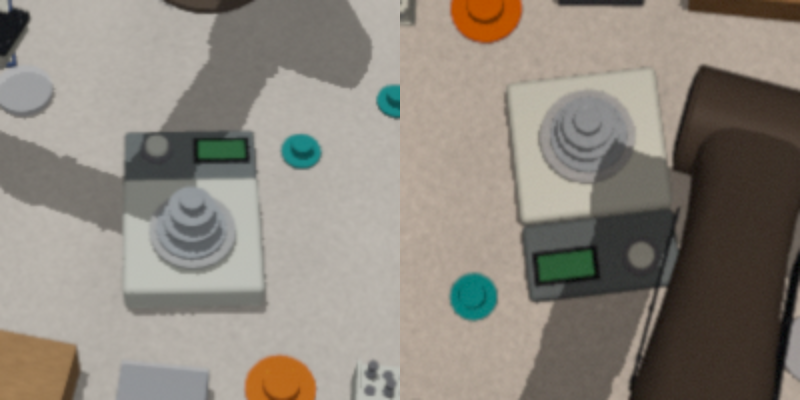

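The stack stands centred on the pan, at (193,225) on the left and (587,130) on the right. The button is back out and the bystanders are unmoved.

```bash
python3 -c "from station import arm;print(arm.job_done())"
```

```text
the job is handed in; nothing more can be done
None
```

I stacked the weights wide, middle, narrow on the pan, centred within a few mm, then pressed the button to its stop once and let it come back out; I handed the job in at about 32 s, and no result came back. The beaker, bottle and petri dish read as unmoved in the last images, but the dish was not detected in that check.

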